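# Unmould the guest soap and pack it in its tin on the scale

### The arm

A 6-joint arm with a two-finger parallel gripper is mounted at the origin on the work surface. World frame = base frame: x ahead of the robot, y to its left, z up, the work surface at z = 0. Lengths are in mm, angles in rad, forces in N, time in s.
With the tool pointing down it reaches from about 325 to 875 mm from the base axis. Payload 4.4 kg.
Tool frame: the origin (TCP) lies on the centre line of the jaws, within the pads' length; the fingertips stand 17 mm ahead of it and the grasp point (between the pads) lies 2 mm behind it (tcp_to_tips is the distance from the TCP to the fingertips, in mm); z points along the fingers, y is the line along which they close (so a half turn about z gives the same grasp; the last joint's range is limited). The gripper opens to 85 mm and grips with 20 to 120 N. Pads are 22 mm wide; open, the fingers measure 114 mm over their backs; the gripper's body (76 mm by 85 mm) begins 54 mm behind the grasp point. The pads swing forward as they close: fully open they stand 13 mm farther back than shut.
Start: joints at [1.012, 0.207, 1.542, -0, 1.393, -0.15], TCP at [228.577, 527.617, 248.282] pointing down, gripper open.
Joint ranges: [-2.73, 2.73], [-0.86, 2.22], [0.23, 2.46], [-1.11, 4.25], [0.08, 2.63], [-2.82, 2.82]. Speed limits (rad/s): [2.79, 2.79, 3.14, 3.14, 3.14, 3.14].

### API

Orientations are given as a unit quaternion [x, y, z, w].
In Python, from rig import get_state, grab_frame, finish_job, tcp_to_tips gives the robot as it stands.
- The arm moves only by the tool step_arm, never from a script. Its argument "steps" is a list of rows, each a list of 3 entries, a list of its own where there are three numbers: the shift along the world's x, y, z in units of 30 mm (1.0 is 30 mm), then the turn about the world's z in degrees, then the closure, from -1 (fully open) to 1 (shut), so that 0 is half open. A call has 1 to 12 rows; each row is the pose to reach, as a shift and turn from the pose commanded when the call began; what a row does not reach only later rows make up. A row lasts 1/12 s, in which the tool goes at most 41.7 mm and 7.16 degrees, less where a joint would pass 70% of its speed; a pose out of reach is approached as far as the arm can. A call with a gripper value outside its range is refused whole. The fingers move at their own pace and stop on an object; the grip force is fixed at half the most. Time passes only in rows, so rows that repeat a pose let the fingers close. It gives the time, the measured TCP pose, the force, the opening and the grip force at its end, in the units of the state.
- get_state(): the state, without advancing time (a new reading comes with each control period).
- grab_frame(name): name is "side" or "top"; returns a dict with "color" (420x560x3 uint8, red, green, blue), "fx", "fy", "cx", "cy" (pixels), "rvec" (rotation vector, rad) and "tvec" (3), from world to camera coordinates, as OpenCV has them. Camera axes: x right, y down, z forward; pixel columns grow to the right and rows downward; lengths in mm; the calibration is good to about 2 mm. A picture is of the moment at which its call begins. There is no depth.
- finish_job(): hands the job in; it is judged then, once.
The state is a dict: "time": time; "q": joint angles; "joint_vel": joint speeds; "effort": joint torques, N m; "position": TCP position; "tcp_rot": TCP orientation; "ft_force": force on the tool from outside, world axes, zero at the start; "ft_torque": the same for the moment, N m; "opening": finger opening in mm; "grip_force": force on a finger pad.
Only numpy, scipy, OpenCV 4.12 (cv2) and the standard library are available. Lean on these libraries where they do the work, as an engineer would, in place of code of your own. Each camera call takes 0.05 s, during which the arm holds its last target. There are 200 camera calls.

### The job

Pack the fresh guest soap in its tin on the kitchen scale: first stand the open tin base in the middle of the scale's pan, then lower the filled ring mould over the push-out post right down to the post's foot, so that the soap comes up out of the ring on its loose base. Lift the soap off, set it down flat in the tin base without dropping it, and close the tin with the lid that fits, seated all the way round. Leave the empty mould on the post, the closed tin in the middle of the pan, and the small lid, the spare mould and the dropper bottle where they stand.

Things in the scene. Friction and masses are not known exactly. Their poses are not given: they have to be found in the camera images.
- tin_center (a point): Open tin base, round, aluminium, 20 mm high, open side up. Outer wall 66 mm across up to 14 mm high; above it a neck, 56 mm across outside and 52 mm inside, up to 20 mm. The lid goes over the neck onto the ledge at 14 mm. Inner floor, with dark drain slots, 9 mm above the underside: the soap will stand 14 mm proud of the neck. Point: on the axis, half-way up (10 mm above its underside).
- mould_center (a point): Filled ring mould: steel ring, 55 mm outside, 50 mm bore, 32 mm high, with the cream soap in it level with its rim. A 3 mm thick inward lip at the bottom (opening 38 mm) carries a loose disc (47 mm across, 4 mm thick) under the soap; both ride along when the ring is lifted upright. Grip it round the outside near its top. Point: on the axis, half-way up (16 mm).
- soap_center (a point): Cream round soap, 46 mm across, 25 mm high; at first only its top shows, level with the mould's rim. Pushed out, it stands on the disc on the post, its underside 47 mm above the bench, 11 mm above the lowered ring. Lift it by its top 10 to 12 mm only: fingers do not fit between soap and tin neck. Point: its centre (12.5 mm above its underside).
- lid_center (a point): The lid of the tin: bare aluminium cap, 66 mm across, 25 mm high, lying closed side up on the bench; 62 mm across inside, 22.5 mm deep. It is the larger of two lids. On the tin its lower edge rests on the ledge 14 mm above the tin's underside. Point: on the axis, half-way up (12.5 mm above its lower edge).
- scale_pan (a point): Yellow kitchen scale, 205 x 150 mm, fixed on the bench, with a white round pan 132 mm across. Point: centre of the pan's top face, 24 mm above the bench; x points away from the display, z up.
- stand: Push-out post, fixed on the bench: a wooden post 26 mm across on a round steel foot 90 mm across and 4 mm thick; the post's top is 43 mm above the bench. The lowered ring rests on the foot. Origin: on the post's axis at bench level.
- small_lid_center (a point): A smaller lid, for another tin: like the lid but 48 mm across, 25 mm high. Not used; leave it. Point: its centre, 12.5 mm above the bench.
- spare_mould_center (a point): An empty ring mould, the same steel ring as the filled one but with nothing in it, so the bench shows through. Not used; leave it. Point: on its axis, half-way up (16 mm).
- dropper_center (a point): Small amber dropper bottle, 31 mm across and 87 mm high with its black bulb, standing loose. Not used; do not knock it. Point: on its axis 34.5 mm above its foot.
Not all that is in view belongs to the job. Leave any turquoise look-alike of the part that bears soap_center alone.

How it is judged (in metres and radians):
On the way, in this order (a step that is already met when the one before it is completed fails the run):
1. the open tin base stands released in the middle of the pan (within 15 mm) (horizontal distance between tin_center and scale_pan below 0.015 m and z of tin_center in the frame of scale_pan below 0.013 m and angle between tin_center's own z axis and vertical below 0.08 rad and contact force between the fingers and tin below 0.3 N), for 0.2 s.
2. the mould is down on the foot of the post and released, with the soap raised out of it on the post (horizontal distance between tin_center and scale_pan below 0.015 m and z of tin_center in the frame of scale_pan below 0.013 m and angle between tin_center's own z axis and vertical below 0.08 rad and horizontal distance between mould_center and stand below 0.01 m and z of mould_center in the frame of stand below 0.025 m and angle between mould_center's own z axis and vertical below 0.1 rad and z of soap_center in the frame of mould_center above 0.033 m and horizontal distance between soap_center and stand below 0.015 m and angle between soap_center's own z axis and vertical below 0.15 rad and contact force between the fingers and mould below 0.3 N), for 0.2 s.
3. the soap lies flat in the tin base on the scale, released (horizontal distance between tin_center and scale_pan below 0.015 m and z of tin_center in the frame of scale_pan below 0.013 m and angle between tin_center's own z axis and vertical below 0.08 rad and horizontal distance between soap_center and tin_center below 0.006 m and z of soap_center in the frame of tin_center between 0.009 and 0.0135 m and angle between soap_center's own z axis and vertical below 0.1 rad and contact force between the fingers and soap below 0.3 N), for 0.2 s.
At the end, for the whole second after the job is handed in: Tin base upright within 15 mm of the pan's middle, soap flat on its floor, fitting lid seated on the tin's ledge (within 2 mm in height and 4 degrees), empty mould on the foot of the post (within 10 mm of its axis), all released and at rest (horizontal distance between tin_center and scale_pan below 0.015 m and z of tin_center in the frame of scale_pan below 0.013 m and angle between tin_center's own z axis and vertical below 0.08 rad and horizontal distance between mould_center and stand below 0.01 m and z of mould_center in the frame of stand below 0.025 m and angle between each of mould_center, soap_center's own z axis and vertical below 0.1 rad and horizontal distance between each of soap_center, lid_center and tin_center below 0.006 m and z of soap_center in the frame of tin_center between 0.009 and 0.0135 m and z of lid_center in the frame of tin_center between 0.0145 and 0.0185 m and angle between lid_center's own z axis and vertical below 0.07 rad and linear speed of each of tin, mould, soap, lid below 0.02 m/s); the robot touches nothing.
It fails at once if the small lid, the spare mould or the dropper bottle is shifted by more than 30 mm, or the bottle is tipped over (distance of any of small_lid_center, spare_mould_center, dropper_center from where it was at the start of the episode above 0.03 m or angle between dropper_center's own z axis and vertical above 0.6 rad).
It fails at once if the soap, out of its mould, is dropped from more than about 20 mm (distance between soap_center and mould_center above 0.03 m and linear speed of soap above 0.6 m/s and contact force between the fingers and soap below 0.1 N).
It also fails if it takes over 112 s, if anything falls off the work surface, if the arm or the gripper's body presses on something with over 40 N, if the wrist force passes 120 N, or if a joint passes its speed limit or range.

## Working session

There is one attempt and no reset: what is moved stays moved. The work goes in short steps, Python scripts to look and compute and a tool call to move; the robot and the scene stay as the last step left them, time stands still between calls to the robot, and variables do not carry over. Pictures are saved under pics/ and viewed, at most 14 in all, crops included, and the job is handed in when it is done.

Besides the shell and the picture viewer there is one more tool, called after "Call:" as a command line: name --argument value ..., lists and objects as JSON in quotes. step_arm: Moves the arm, as the interface text tells. Its arguments: {"type":"object","properties":{"steps":{"type":"array"}},"required":["steps"]}

```bash
mkdir -p pics; cat > h.py <<'E'
import numpy as np, cv2
from rig import get_state, grab_frame, finish_job
def snap(name,fn):
    f=grab_frame(name); np.savez('pics/'+fn+'.npz',**f); cv2.imwrite('pics/'+fn+'.png',f['color'][:,:,::-1]); return f
def ray(f,u,v,z):
    R,_=cv2.Rodrigues(np.array(f['rvec'],float)); t=np.array(f['tvec'],float).reshape(3)
    d=R.T@np.array([(u-f['cx'])/f['fx'],(v-f['cy'])/f['fy'],1.]); c=-R.T@t
    return c+d*(z-c[2])/d[2]
def proj(f,p):
    K=np.array([[f['fx'],0,f['cx']],[0,f['fy'],f['cy']],[0,0,1.]])
    return cv2.projectPoints(np.array(p,float).reshape(-1,3),np.array(f['rvec'],float),np.array(f['tvec'],float),K,None)[0].reshape(-1,2)
def load(fn): return {k:v for k,v in np.load('pics/'+fn+'.npz').items()}
def crop(fn,x,y,w,h,s,out):
    cv2.imwrite('pics/'+out+'.png',cv2.resize(cv2.imread('pics/'+fn+'.png')[y:y+h,x:x+w],None,fx=s,fy=s,interpolation=cv2.INTER_CUBIC))
E
python3 - <<'E'
from h import *
for n in('top','side'):
    f=snap(n,n+'0'); R,_=cv2.Rodrigues(f['rvec']); print(n,f['fx'],-R.T@np.array(f['tvec']).reshape(3),R[2])
s=get_state(); print(s)
E
```

```text
top 446.8728547480106 [ 377.60428853   16.57345738 1107.463585  ] [ 0.16274084 -0.02516611 -0.98634785]
side 418.8542106620872 [ 491.06686286 -564.5920134   667.35268783] [ 0.10228338  0.69673309 -0.71000079]
{'time': 0.1, 'q': array([ 1.01145988e+00,  2.07352284e-01,  1.54282882e+00, -2.21967778e-05,
        1.39349324e+00, -1.50497752e-01]), 'joint_vel': array([-1.07168753e-03, -1.15147578e-03, -4.30480110e-03, -8.26095763e-05,
       -1.92514771e-03, -4.56429795e-05]), 'effort': array([-8.43850667e-04, -3.84093583e+01, -2.92549092e+01, -1.98290222e-04,
        4.85820958e-03, -1.77841656e-05]), 'position': array([228.25218545, 527.0432016 , 247.2234927 ]), 'tcp_rot': array([ 2.02996591e-01,  9.79178891e-01, -9.79769304e-04, -3.51464790e-04]), 'ft_force': array([0.79577798, 0.54314469, 0.29854462]), 'ft_torque': array([ 0.00510646, -0.04004756, -0.06460521]), 'grip_force': 0.0, 'opening': 85.19828193520566}
```

View pics/top0.png

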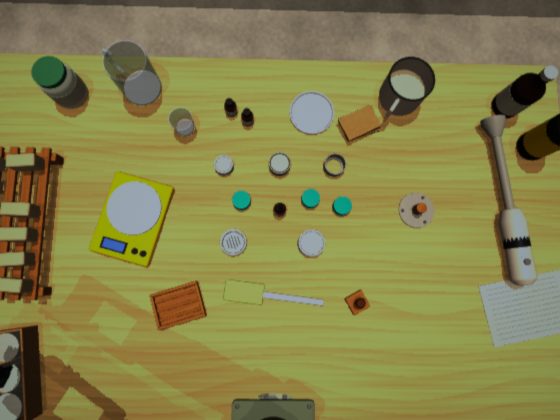

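View pics/side0.png

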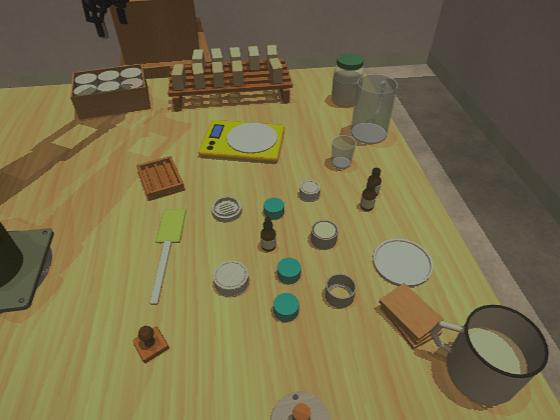

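Top view: scale pan at (133,208), tin with slots at (233,242), lid at (311,243), small lid at (224,165), filled mould at (280,164), spare at (335,165), post at (417,211), bottle at (280,210) and turquoise decoys. I'll enlarge for precision.

```bash
python3 - <<'E'
from h import *
crop('top0',205,145,150,115,5.2,'c1'); 
a=cv2.imread('pics/top0.png'); b=np.hstack([a[165:255,85:180],a[185:240,385:450].repeat(1,0)[:55] if 0 else cv2.copyMakeBorder(a[185:240,385:450],0,35,0,0,cv2.BORDER_CONSTANT)])
cv2.imwrite('pics/c2.png',cv2.resize(b,None,fx=5,fy=5,interpolation=cv2.INTER_CUBIC))
E
```

```text
(no output)
```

View pics/c1.png

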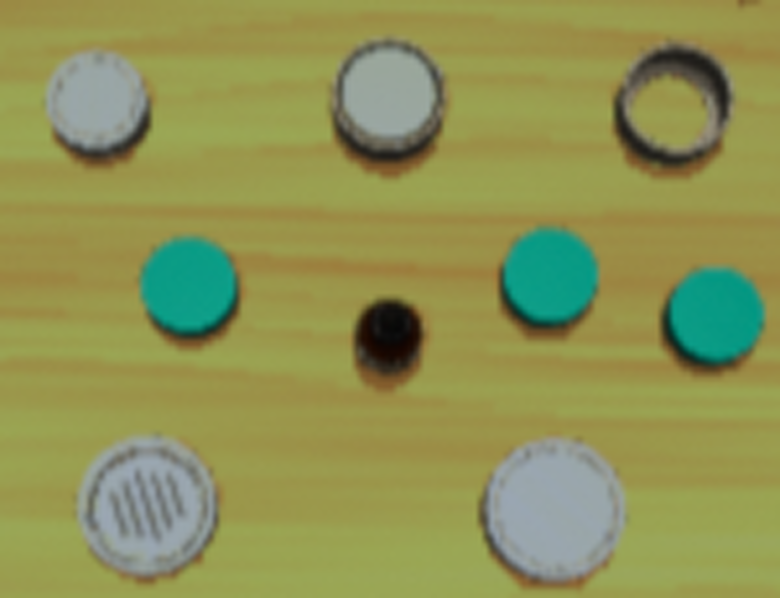

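View pics/c2.png

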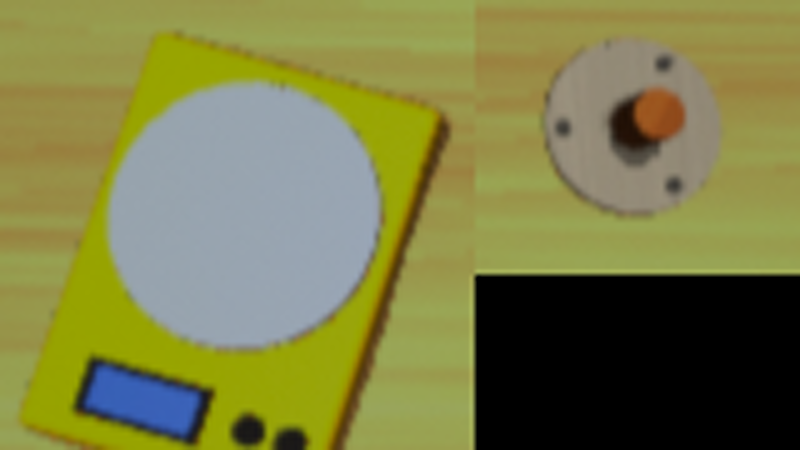

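```bash
python3 - <<'E'
from h import *
f=load('top0'); g=load('side0')
P={'tin14':(205,145,5.2,147.5,508,14),'mould':(205,145,5.2,388.5,95,32),'spare':(205,145,5.2,675,98,32),'lid':(205,145,5.2,554,508,25),'slid':(205,145,5.2,97,101,25),'drop':(205,145,5.2,390,322,87),
'pan':(85,165,5,244,215.5,24),'post':(385,185,5,659-475,113,43),'foot':(385,185,5,632-475,126,4),'dec1':(205,145,5.2,189,286,25),'dec2':(205,145,5.2,550,276,25),'dec3':(205,145,5.2,715,315,25)}
for n,(x0,y0,s,X,Y,z) in P.items():
    p=ray(f,x0+(X+.5)/s-.5,y0+(Y+.5)/s-.5,z); print(n,p.round(1),'r',np.hypot(*p[:2]).round(),proj(g,p).round(1))
crop('side0',200,170,160,130,4.8,'c3')
E
```

```text
tin14 [461.4 103.8  14. ] r 473.0 [[225.8 206.3]]
mould [658.1  -6.5  32. ] r 658.0 [[324.  228.3]]
spare [ 659.2 -143.5   32. ] r 675.0 [[340.4 283.6]]
lid [463.1 -86.2  25. ] r 471.0 [[230.9 272.7]]
slid [654.4 132.6  25. ] r 668.0 [[309.4 185.9]]
drop [539.9  -7.2  87. ] r 540.0 [[265.9 215.7]]
pan [541.4 347.   24. ] r 643.0 [[251.8 135.8]]
post [ 550.6 -353.4   43. ] r 654.0 [[301.7 409.8]]
foot [ 550.1 -353.     4. ] r 654.0 [[300.4 419.1]]
dec1 [565.4  86.4  25. ] r 572.0 [[273.4 203.6]]
dec2 [573.  -84.3  25. ] r 579.0 [[288.6 265.3]]
dec3 [ 555.5 -162.7   25. ] r 579.0 [[285.5 301.6]]
```

View pics/c3.png

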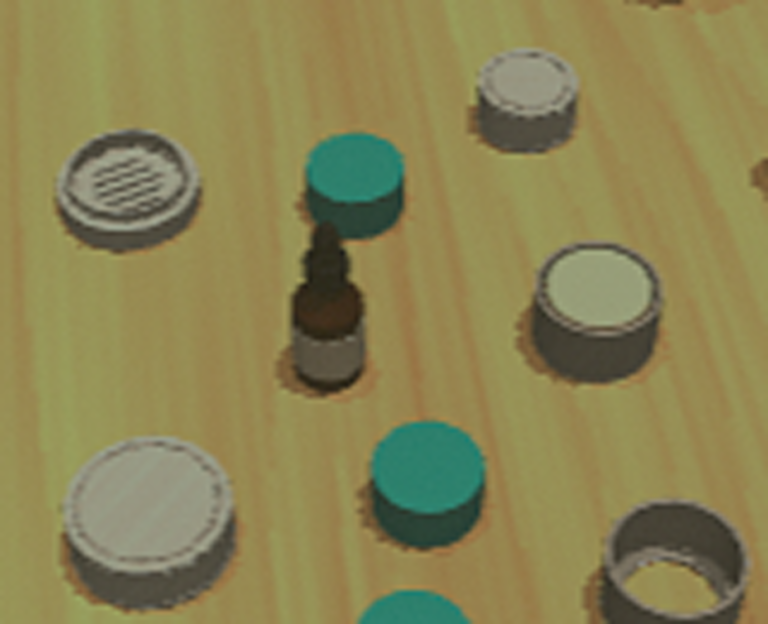

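Crops confirm the filled mould (cream top, c3 (599,288)), tin (128,178), lid (149,504); spare shows bench through it. Both cameras agree within a few mm.

Call:
step_arm --steps '[[[1.3,-1.3,0],7.1,-1],[[2.5,-2.5,0],14.2,-1],[[3.8,-3.8,0],21.3,-1],[[5.1,-5.1,-0.3],23.4,-1],[[6.2,-6.4,-0.6],23.4,-1],[[7.0,-7.7,-1],23.4,-1],[[7.75,-9.0,-1.5],23.4,-1],[[7.75,-10.3,-2],23.4,-1],[[7.75,-11.6,-2.5],23.4,-1],[[7.75,-12.9,-3],23.4,-1],[[7.75,-14.12,-3.5],23.4,-1],[[7.75,-14.12,-4.5],23.4,-1]]'

```text
time: 1.1
position: [459.2, 135.4, 142.7]
tcp_rot: [0.001, 1.0, 0.0, 0.003]
ft_force: [1.9, 0.2, -0.3]
opening: 85.1
grip_force: 0.0
```

Call:
step_arm --steps '[[[0,0,0],0,-1],[[0,0,0],0,-1],[[0,0,0],0,-1]]'

```text
time: 1.35
position: [457.3, 137.8, 141.4]
tcp_rot: [0.001, 1.0, 0.0, -0.0]
ft_force: [-0.1, -0.0, 1.3]
opening: 85.3
grip_force: 0.0
```

Call:
step_arm --steps '[[[0.1,-1.1,-0.7],0,-1],[[0.15,-1.18,-1.8],0,-1],[[0.15,-1.18,-2.9],0,-1],[[0.15,-1.18,-3.6],0,-1],[[0.15,-1.18,-3.87],0,-1],[[0.15,-1.18,-3.87],0,-1],[[0.15,-1.18,-3.87],0,-1]]'

```text
time: 1.93
position: [462.9, 103.3, 26.3]
tcp_rot: [-0.001, 1.0, 0.0, 0.001]
ft_force: [-0.1, 0.6, 0.8]
opening: 85.2
grip_force: 0.0
```

```bash
python3 - <<'E'
from h import *
f=snap('side','s1'); print(get_state()['position'])
crop('s1',170,120,150,115,5.2,'s1c')
E
```

```text
[463.61169459 103.18658079  27.05423444]
```

View pics/s1c.png

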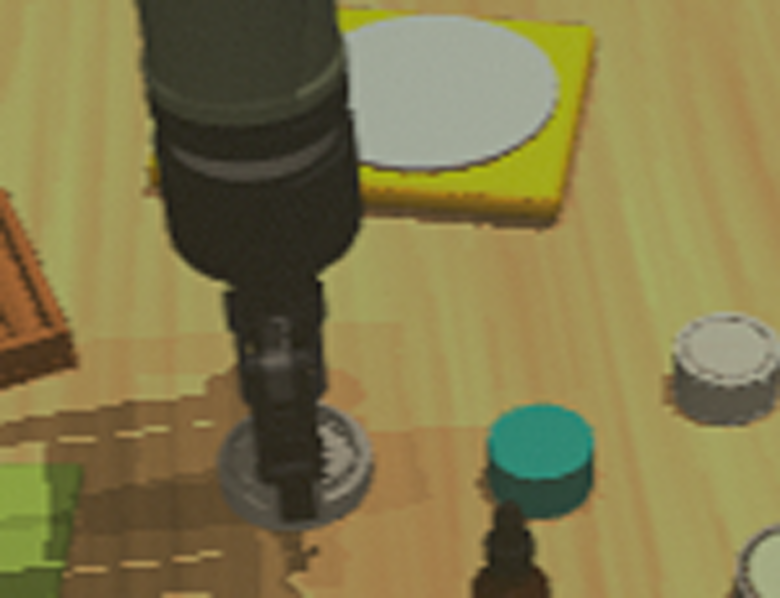

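```bash
python3 - <<'E'
from h import *
f=load('s1')
for y in (46,60):
  for z in (9,14,22): print(y,z,proj(f,[463.3,y,z]).round(1))
E
```

```text
46 9 [[228.2 226.8]]
46 14 [[228.  225.3]]
46 22 [[227.6 222.7]]
60 9 [[227.8 222.1]]
60 14 [[227.6 220.5]]
60 22 [[227.3 217.9]]
```

Call:
step_arm --steps '[[[0,0,-0.2],0,-1],[[0,0,-0.4],0,-1],[[0,0,-0.4],0,-0.6],[[0,0,-0.4],0,-0.2],[[0,0,-0.4],0,0],[[0,0,-0.4],0,0],[[0,0,-0.4],0,0],[[0,0,-0.4],0,0]]'

```text
time: 2.65
position: [462.4, 102.3, 13.9]
tcp_rot: [0.0, 1.0, 0.0, 0.001]
ft_force: [-0.0, 0.8, 4.6]
opening: 62.8
grip_force: 66.1
```

Call:
step_arm --steps '[[[0,0,0],0,0],[[0,0,0],0,0]]'

```text
time: 2.82
position: [462.4, 102.3, 13.9]
tcp_rot: [0.0, 1.0, 0.0, 0.001]
ft_force: [-0.6, -0.7, 5.2]
opening: 62.6
grip_force: 66.3
```

Call:
step_arm --steps '[[[0,0,0.0],0,-1],[[0,0,0.0],0,-1],[[0,0,0.0],-7,-1],[[0,0,0],-14,-1],[[0,0,0],-21,-1],[[0,0,0],-28,-1],[[0,0,0],-35,-1],[[0,0,0],-42,-1],[[0,0,0],-49,-1],[[0,0,0],-56,-1],[[0,0,0],-63,-1],[[0,0,0],-70,-1]]'

```text
time: 3.82
position: [461.1, 102.2, 12.8]
tcp_rot: [0.576, 0.817, -0.0, -0.001]
ft_force: [0.6, 0.1, 0.2]
opening: 85.5
grip_force: 0.0
```

Call:
step_arm --steps '[[[0,0,0],-7,-1],[[0,0,0],-14,-1],[[0,0,0],-20,-1],[[0,0,0],-20,-0.3],[[0,0,0],-20,0],[[0,0,0],-20,0],[[0,0,0],-20,0],[[0,0,0],-20,0],[[0,0,0],-20,0]]'

```text
time: 4.57
position: [461.3, 102.3, 14.0]
tcp_rot: [0.706, 0.708, -0.001, -0.0]
ft_force: [-3.8, -0.8, 9.7]
opening: 64.2
grip_force: 63.4
```

Call:
step_arm --steps '[[[0,0,0.6],0,0],[[0,0,1.4],0,0],[[0.2,0.7,2],0,0],[[0.5,1.6,2.2],0,0],[[0.8,2.6,2.2],0,0],[[1.1,3.6,2.2],0,0],[[1.5,4.6,2.2],0,0],[[1.8,5.6,2.2],0,0],[[2.1,6.5,2.2],0,0],[[2.4,7.3,2.2],0,0],[[2.6,7.9,2.0],0,0],[[2.67,8.1,1.7],0,0]]'

```text
time: 5.57
position: [543.2, 348.4, 65.0]
tcp_rot: [0.706, 0.709, 0.002, 0.0]
ft_force: [0.3, -1.0, -0.3]
opening: 63.8
grip_force: 66.0
```

Call:
step_arm --steps '[[[0,0,-0.3],0,0],[[0,0,-0.6],0,0],[[0,0,-0.75],0,0],[[0,0,-0.85],0,0],[[0,0,-0.85],0,0],[[0,0,-0.85],0,0]]'

```text
time: 6.07
position: [541.6, 344.0, 38.6]
tcp_rot: [0.708, 0.707, -0.0, -0.0]
ft_force: [0.1, 0.5, -0.1]
opening: 63.8
grip_force: 66.0
```

Call:
step_arm --steps '[[[0,0,-0.03],0,0],[[0,0,-0.05],0,0],[[0,0,-0.05],0,0]]'

```text
time: 6.32
position: [542.0, 344.5, 38.2]
tcp_rot: [0.707, 0.707, -0.0, 0.0]
ft_force: [-1.5, -1.8, 4.5]
opening: 64.1
grip_force: 66.5
```

Call:
step_arm --steps '[[[0,0,0],0,-1],[[0,0,0],0,-1],[[0,0,0],0,-1],[[0,0,0],0,-1],[[0,0,0.8],0,-1],[[0,0,2],0,-1],[[0,0,2.5],0,-1],[[0,0,2.5],0,-1]]'

```text
time: 6.98
position: [545.4, 347.1, 117.9]
tcp_rot: [0.707, 0.707, 0.005, 0.002]
ft_force: [-0.1, 0.2, 0.1]
opening: 85.1
grip_force: 0.0
```

```bash
python3 - <<'E'
from h import *
f=snap('side','s2'); print(get_state()['position'],get_state()['q'].round(3))
f=snap('top','t2')
a=cv2.imread('pics/s2.png')[80:190,180:330];b=cv2.imread('pics/t2.png')[155:265,80:190]
cv2.imwrite('pics/m2.png',cv2.resize(np.hstack([a,b]),None,fx=3,fy=3,interpolation=cv2.INTER_CUBIC))
E
```

```text
[543.83645629 346.31477533 115.31806918] [0.433 0.475 1.476 0.    1.184 0.433]
```

View pics/m2.png

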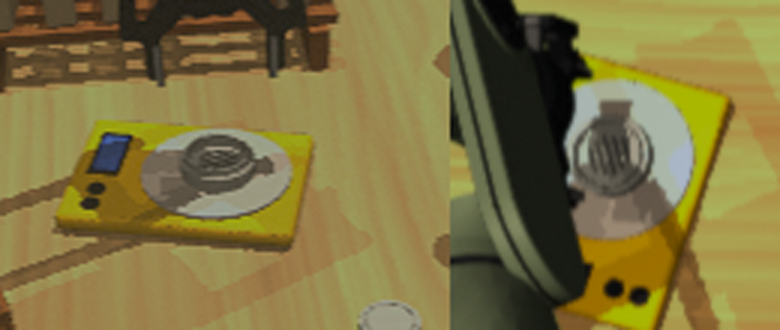

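Call:
step_arm --steps '[[[0.3,-1.0,0],0,-1],[[0.7,-2.1,0],0,-1],[[1.1,-3.2,0],0,-1],[[1.5,-4.4,0],0,-1],[[1.8,-5.5,0],0,-1],[[2.2,-6.6,0],0,-1],[[2.5,-7.7,0],0,-1],[[2.9,-8.8,0],0,-1],[[3.3,-9.9,0],0,-1],[[3.6,-10.9,0],0,-1],[[3.88,-11.75,0],0,-1],[[3.88,-11.75,0],0,-1]]'

```text
time: 8.08
position: [658.3, -12.8, 109.9]
tcp_rot: [0.709, 0.705, -0.001, -0.0]
ft_force: [-0.2, 0.4, -0.0]
opening: 85.4
grip_force: 0.0
```

Call:
step_arm --steps '[[[0,0,0],0,-1],[[0,0,0],0,-1],[[0,0,0],0,-1],[[0,0,0],0,-1]]'

```text
time: 8.42
position: [657.4, -5.7, 111.6]
tcp_rot: [0.707, 0.708, -0.0, -0.001]
ft_force: [0.7, -0.7, 0.7]
opening: 85.2
grip_force: 0.0
```

Call:
step_arm --steps '[[[0,0,-0.8],0,-1],[[0,0,-1.8],0,-1],[[0,0,-2.5],0,-1],[[0,0,-2.8],0,-1],[[0,0,-2.8],0,-0.5],[[0,0,-2.8],0,0],[[0,0,-2.8],0,0.2],[[0,0,-2.8],0,0.2],[[0,0,-2.8],0,0.2],[[0,0,-2.8],0,0.2],[[0,0,-2.8],0,0.2]]'

```text
time: 9.33
position: [660.0, -7.3, 30.6]
tcp_rot: [0.707, 0.707, 0.001, 0.002]
ft_force: [0.4, 0.1, 6.2]
opening: 52.7
grip_force: 63.6
```

Call:
step_arm --steps '[[[0,0,0.0],0,-1],[[0,0,0.0],0,-1],[[0,0,0.0],0,-1],[[0,0,0],7,-1],[[0,0,0],14,-1],[[0,0,0],21,-1],[[0,0,0],28,-1],[[0,0,0],35,-1],[[0,0,0],42,-1],[[0,0,0],49,-1],[[0,0,0],56,-1],[[0,0,0],63,-1]]'

```text
time: 10.33
position: [657.7, -7.2, 27.7]
tcp_rot: [0.231, 0.973, -0.0, -0.001]
ft_force: [0.3, 0.4, -0.3]
opening: 85.0
grip_force: 0.0
```

Call:
step_arm --steps '[[[0,0,0],7,-1],[[0,0,0],14,-1],[[0,0,0],21,-1],[[0,0,0],27,-1],[[0,0,0],27,-0.3],[[0,0,0],27,0.2],[[0,0,0],27,0.2],[[0,0,0],27,0.2],[[0,0,0],27,0.2],[[0,0,0],27,0.2],[[0,0,0],27,0.2]]'

```text
time: 11.25
position: [658.6, -7.3, 28.7]
tcp_rot: [0.0, 1.0, -0.0, 0.0]
ft_force: [0.3, -0.1, 2.0]
opening: 53.2
grip_force: 63.3
```

Call:
step_arm --steps '[[[0,0,0.3],0,0.2],[[0,0,0.9],0,0.2],[[0,0,1.5],0,0.2],[[-0.1,-0.4,2.0],0,0.2],[[-0.4,-1.2,2.2],0,0.2],[[-0.7,-2.1,2.2],0,0.2],[[-1.0,-3.1,2.2],0,0.2],[[-1.3,-4.1,2.2],0,0.2],[[-1.6,-5.1,2.2],0,0.2],[[-1.9,-6.1,2.2],0,0.2],[[-2.2,-7.1,2.2],0,0.2],[[-2.5,-8.1,2.2],0,0.2]]'

```text
time: 12.25
position: [581.7, -252.2, 94.6]
tcp_rot: [0.0, 1.0, 0.0, -0.0]
ft_force: [0.6, -1.2, -1.3]
opening: 52.9
grip_force: 63.2
```

Call:
step_arm --steps '[[[-0.3,-0.9,0],0,0.2],[[-0.6,-1.8,0],0,0.2],[[-0.8,-2.6,0],0,0.2],[[-1.0,-3.2,0],0,0.2],[[-1.09,-3.47,0],0,0.2],[[-1.09,-3.47,0],0,0.2],[[-1.09,-3.47,0],0,0.2],[[-1.09,-3.47,0],0,0.2],[[-1.09,-3.47,0],0,0.2],[[-1.09,-3.47,0],0,0.2]]'

```text
time: 13.08
position: [551.0, -352.9, 94.3]
tcp_rot: [-0.001, 1.0, 0.0, -0.0]
ft_force: [0.5, 0.8, -1.2]
opening: 52.7
grip_force: 63.2
```

```bash
python3 - <<'E'
from h import *
f=snap('side','s3'); p=get_state()['position'];print(p)
print(proj(f,[[p[0],p[1],66],[551,-354,43],[551,-354,4]]).round(1))
a=cv2.imread('pics/s3.png')[310:420,235:365]
cv2.imwrite('pics/m3.png',cv2.resize(a,None,fx=5,fy=5,interpolation=cv2.INTER_CUBIC))
E
```

```text
[ 550.99254953 -353.06709436   94.32346535]
[[302.5 403.4]
 [302.1 410.2]
 [301.1 419.7]]
```

View pics/m3.png

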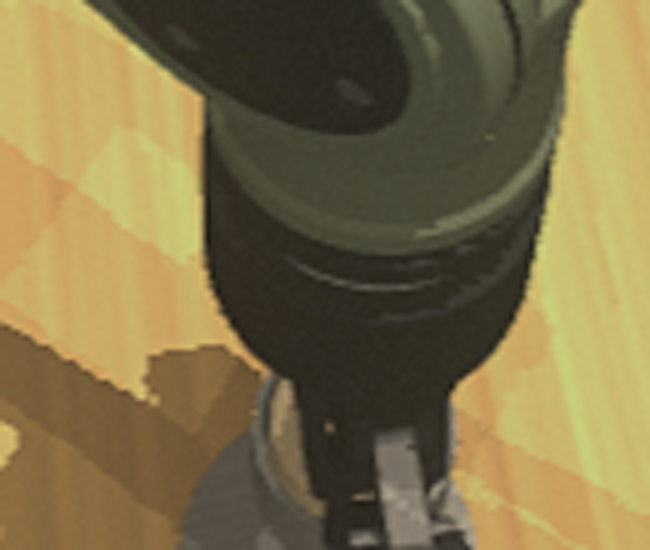

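The mould is held upright over the foot (ring edge at crop (270,440), foot around it). Lowering.

Call:
step_arm --steps '[[[0,-0.02,-0.3],0,0.2],[[0,-0.02,-0.5],0,0.2],[[0,-0.02,-0.7],0,0.2],[[0,-0.02,-0.9],0,0.2],[[0,-0.02,-1.1],0,0.2],[[0,-0.02,-1.3],0,0.2]]'

```text
time: 13.63
position: [550.5, -354.7, 54.5]
tcp_rot: [0.0, 1.0, 0.0, -0.0]
ft_force: [0.4, 1.7, -1.0]
opening: 53.1
grip_force: 63.2
```

Call:
step_arm --steps '[[[0,0,-0.2],0,0.2],[[0,0,-0.4],0,0.2],[[0,0,-0.55],0,0.2],[[0,0,-0.7],0,0.2],[[0,0,-0.74],0,0.2],[[0,0,-0.76],0,0.2],[[0,0,-0.76],0,0.2]]'

```text
time: 14.22
position: [550.7, -355.1, 32.8]
tcp_rot: [0.0, 1.0, -0.0, 0.0]
ft_force: [0.2, 0.2, -0.6]
opening: 52.9
grip_force: 63.3
```

Call:
step_arm --steps '[[[0,0,-0.03],0,0.2],[[0,0,-0.05],0,0.2],[[0,0,-0.05],0,0.2],[[0,0,-0.05],0,0.2]]'

```text
time: 14.55
position: [550.8, -355.1, 32.7]
tcp_rot: [0.0, 1.0, -0.0, 0.0]
ft_force: [-2.8, 2.5, 6.4]
opening: 53.0
grip_force: 64.0
```

Call:
step_arm --steps '[[[0,0,0],0,-1],[[0,0,0],0,-1],[[0,0,0],0,-1],[[0,0,0],0,-1],[[0,0,0.4],0,-1],[[0,0,1.0],0,-1],[[0,0,1.4],0,-1],[[0,0,1.45],0,-1],[[0,0,1.45],0,-1],[[0,0,1.45],0,-1]]'

```text
time: 15.38
position: [550.5, -354.8, 74.6]
tcp_rot: [0.0, 1.0, -0.0, 0.0]
ft_force: [-0.3, -0.1, -0.3]
opening: 85.1
grip_force: 0.0
```

```bash
python3 - <<'E'
from h import *
f=snap('side','s4'); g=snap('top','t4'); p=get_state()['position'];print(p)
a=cv2.imread('pics/s4.png')[330:420,235:365]; b=cv2.imread('pics/t4.png')[165:255,365:475]
cv2.imwrite('pics/m4.png',cv2.resize(np.hstack([a,b]),None,fx=3.3,fy=3.3,interpolation=cv2.INTER_CUBIC))
E
```

```text
[ 549.89864868 -354.36525374   73.54607509]
```

View pics/m4.png

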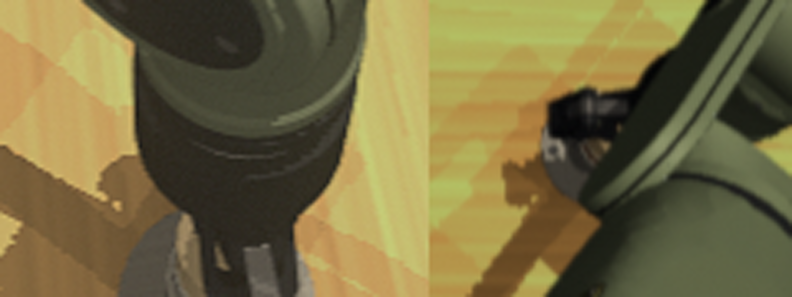

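The soap stands up out of the ring (left crop (190,245)). Gripping it.

Call:
step_arm --steps '[[[0,0,0],0,-0.5],[[0,0,0],0,-0.2],[[0,0,0],0,0.1],[[0,0,0],0,0.4],[[0,0,0],0,0.4],[[0,0,0],0,0.4],[[0,0,0],0,0.4]]'

```text
time: 16.07
position: [550.6, -355.0, 74.5]
tcp_rot: [0.0, 1.0, -0.0, 0.0]
ft_force: [0.6, -0.0, 0.7]
opening: 43.4
grip_force: 61.0
```

Call:
step_arm --steps '[[[0,0,0.0],0,-1],[[0,0,0.0],0,-1],[[0,0,0.0],0,-1],[[0,0,0],-7,-1],[[0,0,0],-14,-1],[[0,0,0],-21,-1],[[0,0,0],-28,-1],[[0,0,0],-35,-1],[[0,0,0],-42,-1],[[0,0,0],-49,-1],[[0,0,0],-56,-1],[[0,0,0],-63,-1]]'

```text
time: 17.07
position: [550.4, -354.8, 74.4]
tcp_rot: [0.525, 0.851, 0.0, -0.0]
ft_force: [0.6, 0.0, 0.7]
opening: 85.5
grip_force: 0.0
```

Call:
step_arm --steps '[[[0,0,0],-7,-1],[[0,0,0],-14,-1],[[0,0,0],-21,-1],[[0,0,0],-27,-1],[[0,0,0],-27,-0.3],[[0,0,0],-27,0.1],[[0,0,0],-27,0.4],[[0,0,0],-27,0.4],[[0,0,0],-27,0.4],[[0,0,0],-27,0.4],[[0,0,0],-27,0.4]]'

```text
time: 17.98
position: [550.9, -355.2, 75.1]
tcp_rot: [0.707, 0.707, 0.0, 0.001]
ft_force: [0.8, -0.1, 3.6]
opening: 43.3
grip_force: 61.3
```

Call:
step_arm --steps '[[[0,0,0.3],0,0.4],[[0,0,0.9],0,0.4],[[0,0,1.6],0,0.4],[[0,0.2,2.3],0,0.4],[[0,0.8,2.7],0,0.4],[[0,1.7,2.8],0,0.4],[[0,2.8,2.8],0,0.4],[[0,3.9,2.8],0,0.4],[[0,5.0,2.8],0,0.4],[[0,6.1,2.8],0,0.4],[[0,7.2,2.8],0,0.4],[[0,8.3,2.8],0,0.4]]'

```text
time: 18.98
position: [549.9, -104.2, 158.6]
tcp_rot: [0.707, 0.707, -0.0, -0.0]
ft_force: [0.9, -0.4, -0.9]
opening: 43.3
grip_force: 61.1
```

Call:
step_arm --steps '[[[0,1.1,0],0,0.4],[[0,2.2,0],0,0.4],[[0,3.3,0],0,0.4],[[0,4.4,0],0,0.4],[[0,5.5,0],0,0.4],[[0,6.6,0],0,0.4],[[0,7.7,0],0,0.4],[[0,8.8,0],0,0.4],[[-0.1,9.9,0],0,0.4],[[-0.2,11.0,0],0,0.4],[[-0.3,12.1,0],0,0.4],[[-0.3,13.1,0],0,0.4]]'

```text
time: 19.98
position: [540.2, 289.0, 158.5]
tcp_rot: [0.707, 0.707, -0.001, -0.0]
ft_force: [0.8, 0.2, 0.4]
opening: 44.1
grip_force: 61.1
```

Call:
step_arm --steps '[[[0,0.7,0],0,0.4],[[0,1.3,0],0,0.4],[[0,1.7,-0.3],0,0.4],[[0,1.91,-0.8],0,0.4],[[0,1.91,-1.2],0,0.4],[[0,1.91,-1.6],0,0.4],[[0,1.91,-1.6],0,0.4],[[0,1.91,-1.6],0,0.4],[[0,1.91,-1.6],0,0.4],[[0,1.91,-1.6],0,0.4]]'

```text
time: 20.82
position: [542.4, 344.0, 111.3]
tcp_rot: [0.708, 0.707, 0.001, 0.0]
ft_force: [0.1, 0.2, -0.0]
opening: 43.7
grip_force: 61.1
```

```bash
python3 - <<'E'
from h import *
f=snap('side','s5'); p=get_state()['position'];print(p)
crop('s5',200,60,120,90,6.5,'m5')
h=load('s2'); T=[541.9,344.4]
print(proj(f,[[*T,44],[*T,38],[p[0],p[1],p[2]-75+72]]).round(1))
g=snap('top','t5')
E
```

```text
[542.47637536 344.1509941  111.62590293]
[[251.7 129.9]
 [251.8 131.9]
 [250.6 108. ]]
```

View pics/m5.png

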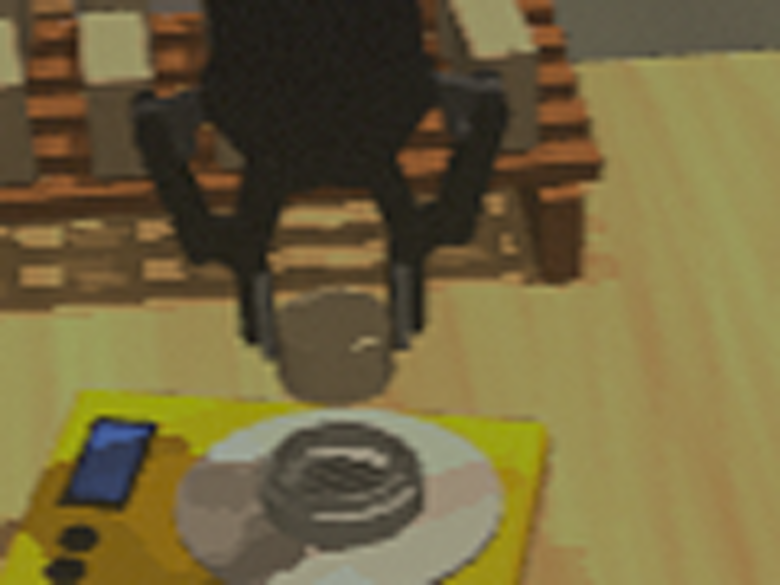

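```bash
python3 - <<'E'
from h import *
f=load('s5'); g=load('t5'); S=[542.45,344.1]; T=[541.9,344.4]
def ov(f,fn,x,y,w,h,s,circ):
    a=cv2.resize(cv2.imread(f'pics/{fn}.png')[y:y+h,x:x+w],None,fx=s,fy=s,interpolation=cv2.INTER_CUBIC)
    a=cv2.convertScaleAbs(a,alpha=1.4)
    th=np.linspace(0,2*np.pi,80)
    for c,r,z,col in circ:
        p=proj(f,np.c_[c[0]+r*np.cos(th),c[1]+r*np.sin(th),0*th+z])
        p=((p-[x,y]+.5)*s-.5); cv2.polylines(a,[np.int32(p*16)],True,col,1,cv2.LINE_AA,4)
    return a
C=[(T,33,24,(0,0,255)),(T,28,44,(0,255,0)),(S,23,84,(255,0,0)),(S,23,109,(255,0,0))]
A=ov(f,'s5',232,98,40,50,10,C); B=ov(g,'t5',110,180,40,50,10,C)
cv2.imwrite('pics/m6.png',np.hstack([A,B]))
E
```

```text
(no output)
```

View pics/m6.png

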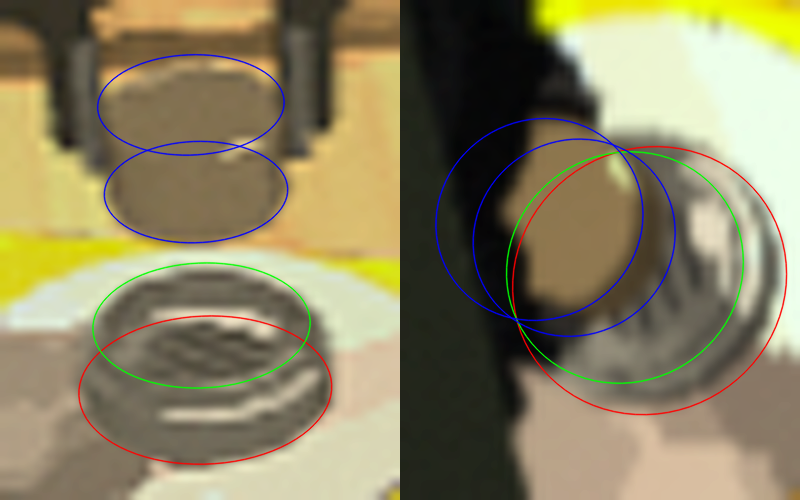

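Overlays show soap and tin coaxial within about 1 mm in both views (side tin at (203,385), soap bottom (195,190)). Lowering.

Call:
step_arm --steps '[[[0,0,-0.4],0,0.4],[[0,0,-0.8],0,0.4],[[0,0,-1.1],0,0.4],[[0,0,-1.25],0,0.4],[[0,0,-1.35],0,0.4],[[0,0,-1.45],0,0.4],[[0,0,-1.55],0,0.4],[[0,0,-1.6],0,0.4],[[0,0,-1.6],0,0.4],[[0,0,-1.6],0,0.4]]'

```text
time: 21.75
position: [541.8, 344.5, 62.8]
tcp_rot: [0.707, 0.707, 0.0, 0.0]
ft_force: [-0.0, 0.5, 1.0]
opening: 43.6
grip_force: 61.1
```

Call:
step_arm --steps '[[[0,0,-0.02],0,0.4],[[0,0,-0.04],0,0.4],[[0,0,-0.05],0,0.4],[[0,0,-0.05],0,0.4]]'

```text
time: 22.08
position: [541.6, 344.4, 61.1]
tcp_rot: [0.707, 0.707, 0.0, 0.0]
ft_force: [0.3, 0.4, -0.4]
opening: 43.5
grip_force: 61.1
```

Call:
step_arm --steps '[[[0,0,-0.02],0,0.4],[[0,0,-0.03],0,0.4],[[0,0,-0.03],0,0.4]]'

```text
time: 22.33
position: [541.6, 344.4, 61.1]
tcp_rot: [0.707, 0.707, -0.0, 0.0]
ft_force: [-1.7, -2.4, 3.9]
opening: 43.6
grip_force: 61.6
```

Call:
step_arm --steps '[[[0,0,0],0,-0.2],[[0,0,0],0,-1],[[0,0,0],0,-1],[[0,0,0],0,-1],[[0,0,0.5],0,-1],[[0,0,1.4],0,-1],[[0,0,2.0],0,-1],[[0,0,2.0],0,-1]]'

```text
time: 23.0
position: [544.8, 345.9, 125.2]
tcp_rot: [0.707, 0.707, 0.004, 0.002]
ft_force: [0.9, 0.9, 0.9]
opening: 85.4
grip_force: 0.0
```

Call:
step_arm --steps '[[[-0.2,-1.2,0],0,-1],[[-0.4,-2.4,0],0,-1],[[-0.7,-3.6,0],0,-1],[[-0.9,-4.8,0],0,-1],[[-1.1,-6.0,0],0,-1],[[-1.3,-7.2,0],0,-1],[[-1.5,-8.4,0],0,-1],[[-1.7,-9.6,0],0,-1],[[-2.0,-10.8,0],0,-1],[[-2.2,-12.0,0],0,-1],[[-2.4,-13.2,0],0,-1],[[-2.6,-14.3,0],0,-1]]'

```text
time: 24.0
position: [462.6, -86.3, 119.6]
tcp_rot: [0.707, 0.707, -0.0, -0.0]
ft_force: [-0.2, 0.2, 0.2]
opening: 85.5
grip_force: 0.0
```

Call:
step_arm --steps '[[[0,-0.1,0],0,-1],[[0,-0.1,0],0,-1],[[0,-0.1,0],0,-1],[[0,-0.1,0],0,-1]]'

```text
time: 24.33
position: [463.4, -86.5, 119.7]
tcp_rot: [0.707, 0.707, -0.0, -0.001]
ft_force: [0.4, 0.1, 0.5]
opening: 85.1
grip_force: 0.0
```

```bash
python3 - <<'E'
from h import *
f=snap('side','s6'); g=snap('top','t6'); p=get_state()['position'];print(p)
T=[541.8,344.4]
def ov(f,fn,x,y,w,h,s,circ):
    a=cv2.resize(cv2.imread(f'pics/{fn}.png')[y:y+h,x:x+w],None,fx=s,fy=s,interpolation=cv2.INTER_CUBIC)
    a=cv2.convertScaleAbs(a,alpha=1.4); th=np.linspace(0,2*np.pi,80)
    for c,r,z,col in circ:
        q=proj(f,np.c_[c[0]+r*np.cos(th),c[1]+r*np.sin(th),0*th+z]); q=((q-[x,y]+.5)*s-.5); cv2.polylines(a,[np.int32(q*16)],True,col,1,cv2.LINE_AA,4)
    return a
C=[(T,33,24,(0,0,255)),(T,28,44,(0,255,0)),(T,23,58,(255,0,0))]
cv2.imwrite('pics/m7.png',np.hstack([ov(f,'s6',232,98,40,50,10,C),ov(g,'t6',110,180,40,50,10,C)]))
E
```

```text
[463.53809989 -86.24176994 119.86725217]
```

View pics/m7.png

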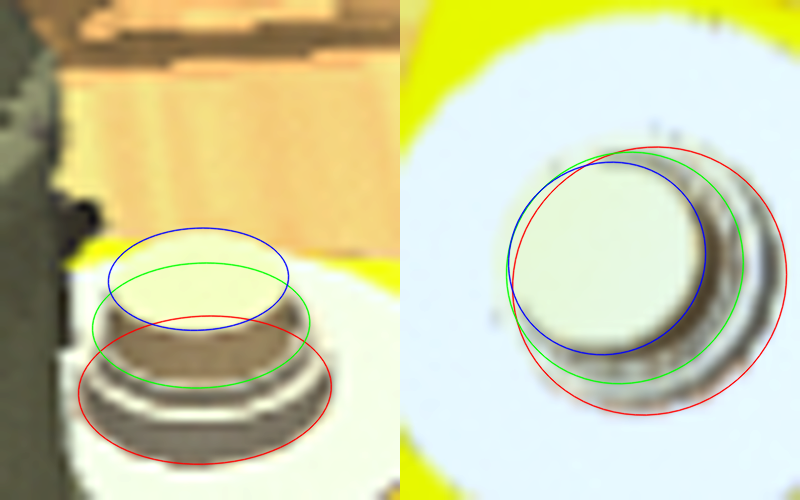

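Soap sits flat and concentric in the tin (side soap top (198,278), tin (203,390)). Now the lid.

Call:
step_arm --steps '[[[0,0,-0.8],0,-1],[[0,0,-1.8],0,-1],[[0,0,-2.7],0,-1],[[0,0,-3.2],0,-1],[[0,0,-3.33],0,-1],[[0,0,-3.33],0,-0.5],[[0,0,-3.33],0,0],[[0,0,-3.33],0,0],[[0,0,-3.33],0,0],[[0,0,-3.33],0,0]]'

```text
time: 25.27
position: [464.7, -87.9, 21.5]
tcp_rot: [0.707, 0.707, 0.001, 0.001]
ft_force: [-0.3, 0.4, 0.1]
opening: 63.4
grip_force: 65.6
```

Call:
step_arm --steps '[[[0,0,0.0],0,-1],[[0,0,0.0],0,-1],[[0,0,0.0],0,-1],[[0,0,0],7,-1],[[0,0,0],14,-1],[[0,0,0],21,-1],[[0,0,0],28,-1],[[0,0,0],35,-1],[[0,0,0],42,-1],[[0,0,0],49,-1],[[0,0,0],56,-1],[[0,0,0],63,-1]]'

```text
time: 26.27
position: [463.5, -87.6, 20.3]
tcp_rot: [0.231, 0.973, 0.0, -0.0]
ft_force: [-0.5, 1.9, -0.1]
opening: 85.3
grip_force: 0.0
```

Call:
step_arm --steps '[[[0,0,0],7,-1],[[0,0,0],14,-1],[[0,0,0],21,-1],[[0,0,0],27,-1],[[0,0,0],27,-0.5],[[0,0,0],27,0],[[0,0,0],27,0],[[0,0,0],27,0],[[0,0,0],27,0],[[0,0,0],27,0]]'

```text
time: 27.1
position: [463.8, -87.8, 21.1]
tcp_rot: [0.002, 1.0, -0.0, 0.0]
ft_force: [-1.3, 1.5, 6.9]
opening: 64.0
grip_force: 64.7
```

Call:
step_arm --steps '[[[0,0,0.4],0,0],[[0,0,1.2],0,0],[[0,0,2.1],0,0],[[0,0.2,2.9],0,0],[[0,0.9,3.3],0,0],[[0,1.9,3.4],0,0],[[0,3.0,3.4],0,0],[[0.1,4.1,3.4],0,0],[[0.3,5.2,3.4],0,0],[[0.6,6.3,3.4],0,0],[[0.9,7.4,3.4],0,0],[[1.2,8.5,3.4],0,0]]'

```text
time: 28.1
position: [499.5, 169.1, 122.2]
tcp_rot: [0.001, 1.0, -0.0, -0.0]
ft_force: [0.3, -1.7, -0.1]
opening: 64.0
grip_force: 66.2
```

Call:
step_arm --steps '[[[0.3,1.1,0],0,0],[[0.6,2.2,0],0,0],[[0.9,3.3,0],0,0],[[1.2,4.4,0],0,0],[[1.3,5.2,0],0,0],[[1.4,5.7,-0.2],0,0],[[1.4,5.9,-0.5],0,0],[[1.4,5.9,-0.8],0,0],[[1.4,5.9,-0.8],0,0],[[1.4,5.9,-0.8],0,0],[[1.4,5.9,-0.8],0,0],[[1.4,5.9,-0.8],0,0]]'

```text
time: 29.1
position: [541.9, 343.4, 98.7]
tcp_rot: [0.001, 1.0, 0.0, 0.0]
ft_force: [-0.1, -0.0, 0.3]
opening: 64.4
grip_force: 66.2
```

```bash
python3 - <<'E'
from h import *
f=snap('side','s7'); g=snap('top','t7'); p=get_state()['position'];print(p)
T=[541.8,344.4]; L=p[:2]; z=p[2]-20.8
def ov(f,fn,x,y,w,h,s,circ):
    a=cv2.resize(cv2.imread(f'pics/{fn}.png')[y:y+h,x:x+w],None,fx=s,fy=s,interpolation=cv2.INTER_CUBIC)
    a=cv2.convertScaleAbs(a,alpha=1.4); th=np.linspace(0,2*np.pi,80)
    for c,r,z,col in circ:
        q=proj(f,np.c_[c[0]+r*np.cos(th),c[1]+r*np.sin(th),0*th+z]); q=((q-[x,y]+.5)*s-.5); cv2.polylines(a,[np.int32(q*16)],True,col,1,cv2.LINE_AA,4)
    return a
C=[(T,33,24,(0,0,255)),(L,33,z,(255,0,0)),(L,33,z+25,(255,0,0))]
cv2.imwrite('pics/m8.png',np.hstack([ov(f,'s7',232,88,40,60,10,C),ov(g,'t7',110,175,40,60,10,C)]))
E
```

```text
[542.09435519 343.80475145  99.00078359]
```

View pics/m8.png

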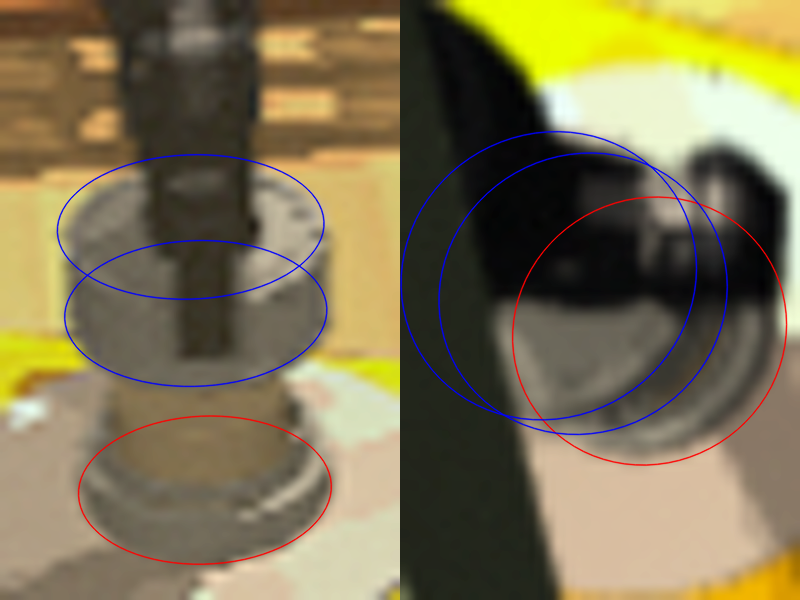

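Call:
step_arm --steps '[[[0,0.02,-0.4],0,0],[[0,0.02,-0.7],0,0],[[0,0.02,-0.95],0,0],[[0,0.02,-1.05],0,0],[[0,0.02,-1.13],0,0],[[0,0.02,-1.2],0,0],[[0,0.02,-1.25],0,0],[[0,0.02,-1.28],0,0],[[0,0.02,-1.28],0,0]]'

```text
time: 29.95
position: [541.7, 345.1, 59.9]
tcp_rot: [0.0, 1.0, 0.0, 0.0]
ft_force: [0.0, 0.6, 0.9]
opening: 64.5
grip_force: 66.2
```

Call:
step_arm --steps '[[[0,0,-0.02],0,0],[[0,0,-0.04],0,0],[[0,0,-0.04],0,0]]'

```text
time: 30.2
position: [541.9, 345.1, 59.2]
tcp_rot: [0.0, 1.0, 0.0, 0.0]
ft_force: [-0.1, -0.7, 1.1]
opening: 64.2
grip_force: 66.4
```

Call:
step_arm --steps '[[[0,0,-0.03],0,0],[[0,0,-0.03],0,0],[[0,0,-0.03],0,0]]'

```text
time: 30.45
position: [541.9, 345.2, 59.2]
tcp_rot: [0.0, 1.0, 0.0, 0.0]
ft_force: [-1.8, -1.1, 7.0]
opening: 63.9
grip_force: 66.9
```

Contact at the ledge height. Release, rise, and look.

Call:
step_arm --steps '[[[0,0,0],0,-0.3],[[0,0,0],0,-1],[[0,0,0],0,-1],[[0,0,0],0,-1],[[0,0,0.5],0,-1],[[0,0,1.5],0,-1],[[-0.5,-1,2.5],0,-1],[[-1,-2,3],0,-1],[[-1.5,-3,3],0,-1],[[-2,-4,3],0,-1],[[-2,-4,3],0,-1],[[-2,-4,3],0,-1]]'

```text
time: 31.45
position: [480.6, 223.8, 147.4]
tcp_rot: [0.001, 1.0, -0.0, -0.001]
ft_force: [1.0, -0.2, -0.8]
opening: 85.7
grip_force: 0.0
```

```bash
python3 - <<'E'
from h import *
f=snap('side','s8'); g=snap('top','t8'); print(get_state()['position'])
T=[541.8,344.4]
def ov(f,fn,x,y,w,h,s,circ):
    a=cv2.resize(cv2.imread(f'pics/{fn}.png')[y:y+h,x:x+w],None,fx=s,fy=s,interpolation=cv2.INTER_CUBIC)
    a=cv2.convertScaleAbs(a,alpha=1.3); th=np.linspace(0,2*np.pi,80)
    for c,r,z,col in circ:
        q=proj(f,np.c_[c[0]+r*np.cos(th),c[1]+r*np.sin(th),0*th+z]); q=((q-[x,y]+.5)*s-.5); cv2.polylines(a,[np.int32(q*16)],True,col,1,cv2.LINE_AA,4)
    return a
C=[(T,33,24,(0,0,255)),(T,33,63,(255,0,0))]
P=[550.8,-355]
D=[(P,27.5,36,(0,255,0))]
A=np.hstack([ov(f,'s8',232,98,40,50,5,C),ov(g,'t8',110,180,40,50,5,C),ov(g,'t8',400,186,40,50,5,D),ov(f,'s8',280,385,40,35,5,D) if 0 else np.vstack([ov(f,'s8',280,385,40,35,5,D),np.zeros((75,200,3),np.uint8)])])
B=cv2.resize(cv2.imread('pics/t8.png')[145:265,200:360],None,fx=2.5,fy=2.5); B=np.hstack([B,cv2.resize(cv2.imread('pics/top0.png')[145:265,200:360],None,fx=2.5,fy=2.5)])
cv2.imwrite('pics/m9.png',np.vstack([A,B]))
E
```

```text
[482.27556114 225.45059624 148.01750251]
```

View pics/m9.png

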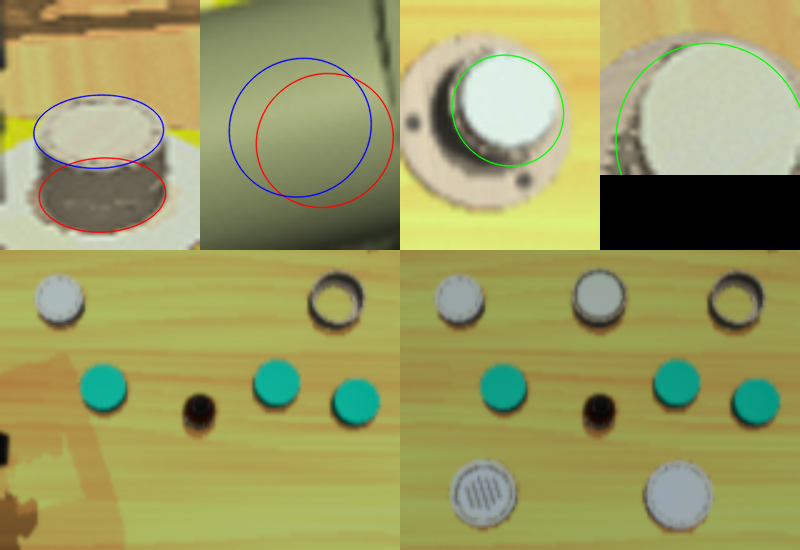

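The closed tin's top (side crop (100,130)) matches the seated height, 63 mm. The empty ring is on the post's foot with its disc on top, and the bystanders haven't moved.

```bash
python3 -c "
from rig import finish_job; print(finish_job())"
```

```text
the job is handed in; nothing more can be done
None
```

The job is handed in at about 31 s of the 112 s allowed, with no verdict returned: the last pictures show the soap closed in its tin in the middle of the pan with the lid seated, the empty mould on the post's foot, and the small lid, spare mould and dropper bottle where they stood.

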